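Hold the tumbler's sprung lid at the switch mark

TASK

I am setting the lid switch of this bench deburring tumbler and need your hand on its sprung lid. First press the lid fully home, down onto its seal, and keep it there for a second so that the switch plunger goes right in; then raise the lid by its bow handle against the spring until the pointer on its left side stands at the middle of the red clip on the quadrant, and finish still holding it there, steady, while I tighten the switch. Leave the clip where I set it and do not disturb the parts and tools lying around.

Things in the scene. Friction and masses are not known exactly. Their poses are not given: they have to be found in the camera images.
- lid_angle (a joint): Opening angle (rad) of the lid about the hinge along its far edge; 0 = fully home on its black seal, grows as it opens, stop at 1.05. At the start it rests about 0.05 open on the switch plunger. Pressing it home takes about 9 N down at the handle; let go, it rises to 0.05 again. Spring and weight pull it shut: holding it open takes 6 to 8 N at the handle; let go, it falls.
- lid: The lid: grey-blue steel pan, 254 mm from hinge line to front edge, 270 mm wide, about 0.6 kg. Origin: on the hinge axis (136 mm above the bench), mid-width, at the underside of the 3 mm top plate; x points from handle to hinge, y along the hinge, z up from the lid. Near its front a bow handle: round black bar along y, 12 mm thick, 100 mm free, its middle at (-212, 0, 45) mm, 36 mm clear under it.
- red_clip (a joint): Angle (rad) of the middle of the red clip on the quadrant, about the same hinge and from the same zero as the lid: the pointer stands at the clip's middle when joint lid_angle equals this. Set somewhere from 0.42 to 0.70; stiff, and not to be moved.
- handle_mid (a point): Middle of the handle's bar, on its axis, 217 mm from the hinge axis; about 191 mm above the bench at the start. Axes as those of the lid.
- pointer_tip (a point): Tip of the lid's pointer, a flat steel needle with a yellow end that turns with the lid, outside the quadrant at the left of the machine (seen from the handle's side). 140 mm from the hinge axis.
- clip_mark (a point): The point where the pointer's tip stands when it is at the middle of the red clip; 140 mm from the hinge axis, at the clip's inner edge. The clip is red, 16 mm square, clamped on the aluminium quadrant, whose arc runs round the hinge axis.
- tumbler: The machine: a grey-blue sheet-metal cabinet 240 mm deep (x), 260 mm wide (y), its rim at 130 mm with a 6 mm seal, fixed to the bench; a motor housing 60 mm wide at its right, the quadrant and pointer at its left, rising to about 275 mm. Origin: centre of the underside; x points from the front with the control panel to the hinge, z up. It stands at different places and turned up to 0.3 rad.
- tube_offcut: Loose offcut of square steel tube, 25 x 110 x 25 mm, lying at the left of the machine: a bystander.
- bright_nut: Loose grey hex nut, 33 x 29 x 14 mm, at the left of the machine: a bystander.
- wrench: Loose adjustable wrench, 56 x 242 x 14 mm, lying at the right of the machine: a bystander.
- marker_pen: Loose white paint marker with a yellow cap, 18 x 138 x 18 mm, lying in front of the machine: a bystander.

How it is judged:
By the outcome, as a careful person would: the job done as asked, in the order asked, and still so for the second after the job is handed in, while the arm keeps its last pose, push and grip.
It also fails if it takes over 35 s, if anything falls off the work surface, if the arm or the gripper's body presses on something with over 40 N, if the wrist force passes 120 N, or if a joint passes its speed limit or range.

ROBOT

A 6-joint arm with a two-finger parallel gripper is mounted at the origin on a cart in front of the work surface, level with it; the furniture and walls round the work are solid. World frame = base frame: x ahead of the robot, y to its left, z up, the work surface at z = 0. Lengths are in mm, angles in rad, forces in N, time in s.
With the tool pointing down it reaches from about 300 to 875 mm from the base axis. Payload 6.4 kg.
Tool frame: the origin (TCP) lies on the front face of the gripper's body, between the roots of the fingers; the fingertips stand 73 mm ahead of it and the grasp point (between the pads) lies 54 mm ahead of it (manip.finger_overhang is the distance from the TCP to the fingertips, in mm); x points along the fingers, y is the direction in which the jaws open and shut, and the axes are right-handed (so a half turn about x gives the same grasp; the last joint's range is limited). The gripper opens to 85 mm and grips with 20 to 120 N. Pads are 22 mm wide; open, the fingers measure 114 mm over their backs; the gripper's body (76 mm by 85 mm) begins 54 mm behind the grasp point. The pads swing forward as they close: fully open they stand 13 mm farther back than shut.
Start: joints at [0.981, 0.181, 1.607, -0, 1.354, -0.206], TCP at [215.297, 533.188, 303.888] pointing down, gripper open.
Joint ranges: [-2.99, 2.99], [-0.89, 2.07], [0.3, 2.58], [-1.14, 4.28], [0, 2.63], [-3.12, 3.12]. Speed limits (rad/s): [2.57, 2.57, 3.01, 3.14, 3.14, 3.14].

INTERFACE

Orientations are given as [roll, pitch, yaw] about the fixed x, y, z axes, in that order (R = Rz(yaw) Ry(pitch) Rx(roll)).
In Python, from cell import manip gives the robot as it stands.
- The arm moves only by the tool servo_tool, never from a script. Its argument "series" is text: rows parted by semicolons, each of 7 numbers parted by spaces: the turn, a rotation vector about the tool's x, y, z in rad, then the shift along the tool's x, y, z in mm, then the closure in counts, from 0 (fully open) to 255 (shut). In form: ax ay az tx ty tz gripper; .... A call has exactly 5 rows; each row is the pose to reach, as a shift and turn from the pose measured when the call began, along the tool's axes at that moment; what a row does not reach only later rows make up. A row lasts 1/12 s, in which the tool goes at most 41.7 mm and 7.16 degrees, less where a joint would pass 70% of its speed; a pose out of reach is approached as far as the arm can. A call with a gripper value outside its range is refused whole. The fingers move at their own pace and stop on an object; "grip_force" is the grip in N (left out, the last holds). Time passes only in rows, so rows that repeat a pose let the fingers close, or fill a call up. It gives the time, the measured TCP pose, the force and the opening at its end, in the units of the state.
- manip.sense(): the state, without advancing time (a new reading comes with each control period).
- manip.grab_frame(name): name is "side" or "top" or "wrist"; returns the picture (384x512x3 uint8, blue, green, red); there is no depth.
- manip.camera_model(name): a dict with "K" (3x3 intrinsics, pixels), "origin" and "orientation" of the camera in the world. Camera axes: x right, y down, z forward; pixel columns grow to the right and rows downward; lengths in mm; the calibration is good to about 2 mm. A picture is of the moment at which its call begins: read the wrist's pose just before it. camera_model takes no time and is no camera call; for the wrist camera it gives the pose at the moment of the call.
- manip.job_done(): hands the job in, once; it reports no verdict.
Trained networks look in the newest picture that a camera, given by its name, has taken for a name from the list of things; names that differ only in an ending like _2 or _b are one class to them, and where a whole thing is asked for, a point or a joint stands for the part that bears it (a point fixed in the world has none). Each returns a list of dicts, best first, with "conf" (0 to 1); they miss things now and then, are a little off and sometimes report something else, mostly with a low value. They report only what shows in the picture. A call takes as long as a camera call.
- manip.boxes_of(camera, query): "position" ([x, y, z] in mm, in world coordinates, good to about 4 mm: the middle of the surface that is visible of it).
- manip.masks_of(camera, query): "pixels" (384x512 bool, what is visible of it).
- manip.spot_point(camera, query): "position" ([x, y, z] in mm, in world coordinates, good to about 4 mm: a listed point, or the origin of a listed thing).
The state is a dict: "time_s": time; "joints": joint angles; "qvel": joint speeds; "joint_efforts": joint torques, N m; "eef_pos": TCP position; "orientation": TCP orientation; "wrist_force": force on the tool from outside, world axes, zero at the start; "moment": the same for the moment, N m; "width": opening from 0.0 (shut) to 1.0 (fully open).
Only numpy, scipy, OpenCV 4.12 (cv2) and the standard library are available. Lean on these libraries where they do the work, as an engineer would, in place of code of your own. Each camera call takes 0.05 s, during which the arm holds its last target.

## Working session

There is one attempt and no reset: what is moved stays moved. The work goes in short steps, Python scripts to look and compute and a tool call to move; the robot and the scene stay as the last step left them, time stands still between calls to the robot, and variables do not carry over. Pictures are saved under pics/ and viewed, and the job is handed in when it is done.

Besides the shell and the picture viewer there is one more tool, called after "Call:" by a JSON object that holds its "method" and its "body", one argument or row to a line. servo_tool: Moves the arm, as the interface text tells. Its arguments: {"type":"object","properties":{"series":{"type":"string"},"grip_force":{"type":"number"}},"required":["series"]}

```bash
ls; mkdir -p pics; python3 - <<'E'
from cell import manip
import cv2,numpy as np
print(manip.sense())
for c in ("side","top","wrist"):
    cv2.imwrite(f"pics/{c}0.png",manip.grab_frame(c)); m=manip.camera_model(c); print(c,m)
for c in ("side","top"):
    for q in ("lid","handle_mid","pointer_tip","clip_mark","tumbler"):
        r=manip.spot_point(c,q); print(c,q,[(np.round(d["position"],1).tolist(),round(d["conf"],2)) for d in r[:2]])
print(manip.sense()["time_s"])
E
```

```text
pics
{'time_s': 0.0, 'joints': array([ 9.80743268e-01,  1.81536631e-01,  1.60800727e+00,  1.78828604e-05,
        1.35382686e+00, -2.06284330e-01]), 'qvel': array([ 0.00079056,  0.00085654,  0.0005043 ,  0.00164164, -0.00115657,
        0.0001653 ]), 'joint_efforts': array([-1.17069198e-04, -4.44844615e+01, -3.51356363e+01, -2.97224688e-05,
        8.50566983e-03,  2.50024065e-06]), 'eef_pos': array([215.01536976, 532.81856231, 302.98688874]), 'orientation': array([-1.78689793,  1.56901813, -2.17067053]), 'wrist_force': array([ 0.23849753, -0.98073593,  0.40956808]), 'moment': array([-0.03549991,  0.04640466,  0.00502143]), 'width': 1.0014914318138102}
side {'K': array([[446.28249293,   0.        , 253.15866042],
       [  0.        , 446.28249293, 187.3067464 ],
       [  0.        ,   0.        ,   1.        ]]), 'origin': array([560.09866752, 897.13275843, 780.82389453]), 'orientation': array([-2.2265234 ,  0.01632065, -3.13877703])}
top {'K': array([[378.33220294,   0.        , 256.77781621],
       [  0.        , 378.33220294, 192.99534067],
       [  0.        ,   0.        ,  
[... 282 characters left out ...]
.        ,   1.        ]]), 'origin': array([152.13128274, 557.68506096, 372.83329307]), 'orientation': array([2.87116492e+00, 1.61478594e-03, 1.18874247e+00])}
side lid [([728.2, -80.9, 135.2], 0.75)]
side handle_mid [([514.0, -36.9, 190.8], 0.92)]
side pointer_tip [([618.2, 88.0, 146.4], 0.66), ([644.2, 82.2, 219.8], 0.52)]
side clip_mark [([646.4, 82.4, 219.5], 0.6)]
side tumbler [([606.2, -60.7, 1.7], 0.84), ([727.0, -78.8, 134.1], 0.34)]
top lid [([722.3, -86.3, 134.5], 0.98)]
top handle_mid [([516.1, -39.1, 190.6], 0.8), ([433.4, -12.9, -2.1], 0.3)]
top pointer_tip [([603.6, -61.0, -1.8], 0.33)]
top clip_mark [([650.4, 84.2, 218.4], 0.54)]
top tumbler [([603.4, -59.4, 2.9], 0.64)]
0.65
```

View pics/side0.png

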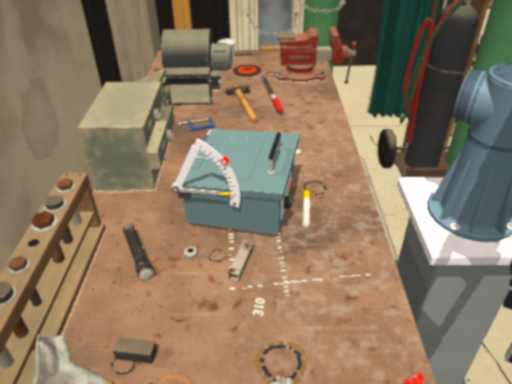

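View pics/top0.png

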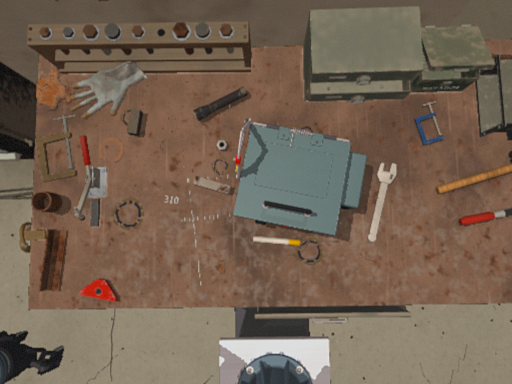

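```bash
cat > h.py <<'E'
from cell import manip
import cv2,numpy as np
from scipy.spatial.transform import Rotation as Ro
def proj(c,P,m=None):
    m=m or manip.camera_model(c); R=Ro.from_euler('xyz',m["orientation"]).as_matrix()
    p=(np.atleast_2d(P)-m["origin"])@R; p=p@m["K"].T; return p[:,:2]/p[:,2:]
def lidT(hx,hy,yaw,a):
    # returns function lid coords->world ; open raises -x side
    Rz=Ro.from_euler('z',yaw).as_matrix(); Ry=Ro.from_rotvec([0,a,0]).as_matrix()
    return lambda p: np.atleast_2d(p)@(Rz@Ry).T+np.array([hx,hy,136.])
def plan(pos,R):
    s=manip.sense(); R0=Ro.from_euler('xyz',s["orientation"])
    print('rotvec',np.round((R0.inv()*R).as_rotvec(),3),'shift',np.round(R0.inv().apply(np.array(pos)-s["eef_pos"]),1), 'F',np.round(s["wrist_force"],1),'t',s["time_s"])
E
cat > ov.py <<'E'
from h import *
import sys
hx,hy,yaw,a,clip=map(float,sys.argv[1:6]); tag=sys.argv[6]; src=sys.argv[7]
T=lidT(hx,hy,yaw,a); Z=lidT(hx,hy,yaw,clip)
for c,k,crop in (("side",5,(165,110,155,125)),("top",5,(210,110,155,125))):
    im=cv2.imread(f"pics/{c}{src}.png"); x0,y0,w,h=crop
    im=cv2.resize(im[y0:y0+h,x0:x0+w],None,fx=k,fy=k,interpolation=cv2.INTER_CUBIC)
    def dr(P,col,cl=False):
        q=((proj(c,P)-[x0,y0]+.5)*k).astype(int); cv2.polylines(im,[q.reshape(-1,1,2)],cl,col,1)
    dr(T([[0,-135,3],[0,135,3],[-254,135,3],[-254,-135,3]]),(0,255,0),True)
    dr(T([[-212,-50,45],[-212,50,45]]),(0,255,255))
    py=float(sys.argv[8]) if len(sys.argv)>8 else 150
    dr(T([[0,py,0],[-140,py,0]]),(255,0,255))
    dr(Z([[-125,py,0],[-160,py,0]]),(255,0,0))
    cv2.imwrite(f"pics/ov_{c}{tag}.png",im)
E
python3 ov.py 725 -83.5 -0.205 0.05 0.646 a 0
python3 - <<'E'
from h import *
s=manip.sense();print(Ro.from_euler('xyz',s["orientation"]).as_matrix().round(3))
for q in ("red_clip","handle_mid"):
  for c in ("side","top"): print(q,c,[(np.round(d["position"],1),d["conf"]) for d in manip.boxes_of(c,q)[:2]])
E
```

```text
[[ 0.     0.374  0.927]
 [ 0.     0.927 -0.374]
 [-1.     0.     0.   ]]
red_clip side [(array([632.2,  87.3, 230.6]), 0.59)]
red_clip top []
handle_mid side [(array([578.1, -15.1, 142.8]), 0.9), (array([630.7,  86.7, 228.2]), 0.5)]
handle_mid top [(array([591.8, -57.7, 144.9]), 0.62)]
```

View pics/ov_sidea.png

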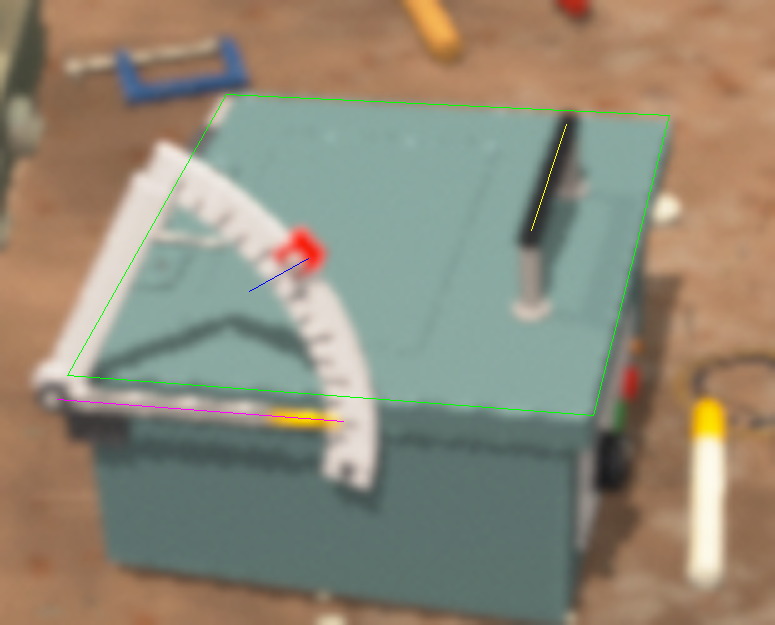

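View pics/ov_topa.png

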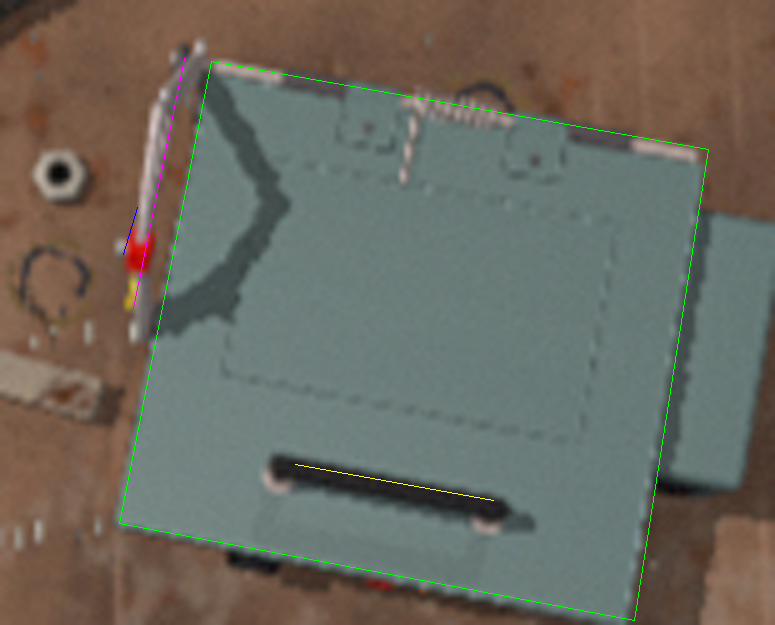

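```bash
cat > clip.py <<'E'
from h import *
import sys
from scipy.optimize import least_squares
tag=sys.argv[1] if len(sys.argv)>1 else "0"
hx,hy,yaw=724.5,-84,-0.207
def cen(c,kind):
    im=cv2.imread(f"pics/{c}{tag}.png").astype(int); b,g,r=im[...,0],im[...,1],im[...,2]
    w=np.clip(r-np.maximum(g,b)-60,0,None) if kind=="r" else np.clip(np.minimum(r,g)-b-90,0,None)
    m=np.zeros_like(w); 
    x0,x1,y0,y1=(170,250,125,215) if c=="side" else (225,250,110,185)
    m[y0:y1,x0:x1]=1; w=w*m; ys,xs=np.nonzero(w); ww=w[ys,xs]
    return np.array([(xs*ww).sum()/ww.sum(),(ys*ww).sum()/ww.sum()]),len(xs)
o={c:cen(c,"r") for c in ("side","top")}; print(o, cen("side","y"),cen("top","y"))
f=lambda X:np.concatenate([(proj(c,X)[0]-o[c][0]) for c in o])
s=least_squares(f,[640,85,225]);print(s.x,s.fun)
d=s.x-[hx,hy,136];x=d[0]*np.cos(yaw)+d[1]*np.sin(yaw);y=-d[0]*np.sin(yaw)+d[1]*np.cos(yaw)
print("clip r,ang,y",np.hypot(x,d[2]),np.arctan2(d[2],-x),y)
E
python3 clip.py
```

```text
{'side': (array([225.39907022, 159.48397357]), 58), 'top': (array([237.24418605, 160.13081395]), 45)} (array([224.97233607, 193.28227459]), 32) (array([235.65882353, 168.03529412]), 4)
[631.79397469  81.92661535 231.69769404] [ 0.29029089  0.04762998  0.00524395 -0.32355845]
clip r,ang,y 157.290563368255 0.6540599231230558 143.33100198879933
```

```bash
cat >> h.py <<'E'
HX,HY,YAW=724.0,-84.,-0.207
def bar(a,hx=None):
    return lidT(HX if hx is None else hx,HY,YAW,a)([[-212,0,45]])[0]
def toolR(t):
    D=Ro.from_matrix(np.array([[0,1,0],[0,0,-1],[-1,0,0]]).astype(float)) # cols: x down,y=+x,z=-y
    return Ro.from_euler('z',YAW)*Ro.from_euler('y',t)*D
def tcp(b,t,back=54): 
    R=toolR(t); return b-back*R.as_matrix()[:,0],R
E
python3 - <<'E'
from h import *
b=np.array([517,-40,191.]); print(bar(.05))
print(toolR(0).as_matrix().round(2))
print(tcp(b,-.3,54+75)[0])
plan(*tcp(b,-.3,54+75))
# intermediates
E
```

```text
[518.98613693 -40.94541789 191.5393456 ]
[[ 0.    0.98 -0.21]
 [ 0.   -0.21 -0.98]
 [-1.    0.    0.  ]]
[479.69172818 -32.16495885 314.2384071 ]
rotvec [ 1.383 -0.209  0.25 ] shift [ -10.3 -425.2  456.8] F [ 0.9 -0.2  0.2] t 0.85
```

Call:
{"method": "servo_tool", "body": {
  "series": "0.09 -0.014 0.017 -1 -28 30 0;0.18 -0.028 0.034 -2 -56 60 0;0.27 -0.042 0.05 -2 -84 90 0;0.36 -0.055 0.067 -3 -112 120 0;0.45 -0.07 0.083 -4 -140 150 0",
  "grip_force": 30
}}

```text
time_s: 1.27
eef_pos: [302.2, 345.6, 307.9]
orientation: [1.097, 1.462, 0.259]
wrist_force: [-0.1, -0.0, 0.6]
width: 1.002
```

```bash
python3 -c "
from h import *
plan(*tcp(np.array([517,-40,191.]),-.3,129))"
```

```text
rotvec [ 0.929 -0.14   0.165] shift [   1.8 -120.6  399.6] F [-0.1 -0.   0.6] t 1.2667
```

Call:
{"method": "servo_tool", "body": {
  "series": "0.1 -0.015 0.018 0 -12 39 0;0.2 -0.03 0.036 0 -24 78 0;0.3 -0.045 0.053 1 -36 117 0;0.4 -0.06 0.07 1 -48 156 0;0.5 -0.075 0.09 1 -60 195 0"
}}

```text
time_s: 1.68
eef_pos: [388.3, 158.7, 311.2]
orientation: [1.358, 1.35, 0.012]
wrist_force: [0.3, 0.4, 0.5]
width: 1.006
```

```bash
python3 -c "
from h import *
plan(*tcp(np.array([517,-40,191.]),-.3,129))"
```

```text
rotvec [ 0.424 -0.065  0.073] shift [ 16.6  45.1 206.1] F [0.3 0.4 0.5] t 1.6833
```

Call:
{"method": "servo_tool", "body": {
  "series": "0.085 -0.013 0.015 3 9 41 0;0.17 -0.026 0.03 7 18 80 0;0.25 -0.04 0.045 10 27 120 0;0.34 -0.052 0.06 13 36 160 0;0.424 -0.065 0.073 16.5 45 206 0"
}}

```text
time_s: 2.1
eef_pos: [477.8, -29.4, 314.7]
orientation: [1.572, 1.268, -0.21]
wrist_force: [1.8, 0.6, -0.6]
width: 0.997
```

```bash
python3 -c "
from h import *
plan(*tcp(np.array([517,-40,191.]),-.3,129))"
```

```text
rotvec [-0.005  0.001 -0.002] shift [1.2 2.1 2.3] F [ 1.8  0.6 -0.6] t 2.1
```

Check with the wrist and side cameras.

```bash
python3 - <<'E'
from h import *
m=manip.camera_model("wrist"); im=manip.grab_frame("wrist")
cv2.imwrite("pics/wrist1.png",im)
print([(np.round(d["position"],1),d["conf"]) for d in manip.spot_point("wrist","handle_mid")[:2]])
T=lidT(HX,HY,YAW,.05)
q=proj("wrist",T([[-212,-50,45],[-212,50,45]]),m); print(q)
cv2.line(im,tuple(int(v) for v in q[0]),tuple(int(v) for v in q[1]),(0,255,255),1)
cv2.imwrite("pics/wrist1o.png",im)
E
```

```text
[(array([516.8, -41.9, 188.1]), 0.56)]
[[258.78491278 267.56441094]
 [259.11229267 140.00381459]]
```

View pics/wrist1o.png

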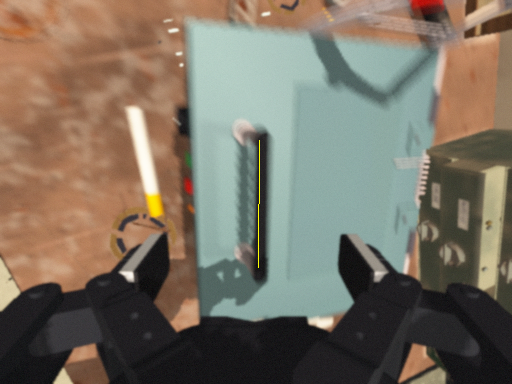

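```bash
python3 -c "
from h import *
plan(*tcp(np.array([518,-40.5,191.]),-.3,54))"
```

```text
rotvec [-0.008  0.004 -0.003] shift [76.2  1.2 -0.2] F [-1.5  0.9  0.5] t 2.2
```

Call:
{"method": "servo_tool", "body": {
  "series": "0 0 0 20 1 0 0;0 0 0 40 1 0 0;0 0 0 60 1 0 0;0 0 0 76 1 0 0;0 0 0 76 1 0 0"
}}

```text
time_s: 2.62
eef_pos: [500.6, -36.5, 239.3]
orientation: [1.569, 1.274, -0.216]
wrist_force: [-0.8, 0.5, -0.4]
width: 1.003
```

Call:
{"method": "servo_tool", "body": {
  "series": "0 0 0 0 0 0 150;0 0 0 0 0 0 200;0 0 0 0 0 0 235;0 0 0 0 0 0 255;0 0 0 0 0 0 255",
  "grip_force": 40
}}

```text
time_s: 3.03
eef_pos: [500.9, -36.5, 240.4]
orientation: [1.568, 1.272, -0.217]
wrist_force: [0.2, 0.6, -0.2]
width: 0.302
```

```bash
python3 - <<'E'
from h import *
plan(*tcp(np.array([518,-40.5,191.]),-.3,54))
print(manip.sense()["width"]*85)
cv2.imwrite("pics/side2.png",manip.grab_frame("side"));cv2.imwrite("pics/wrist2.png",manip.grab_frame("wrist"))
im=cv2.imread("pics/side2.png")[100:250,150:350]
a=cv2.resize(im,(800,600),interpolation=cv2.INTER_CUBIC); cv2.imwrite("pics/side2c.png",a)
E
```

```text
rotvec [-0.007  0.003  0.001] shift [-1.6  2.2  0.4] F [ 0.2  0.6 -0.2] t 3.0333
25.672684000690232
```

View pics/side2c.png

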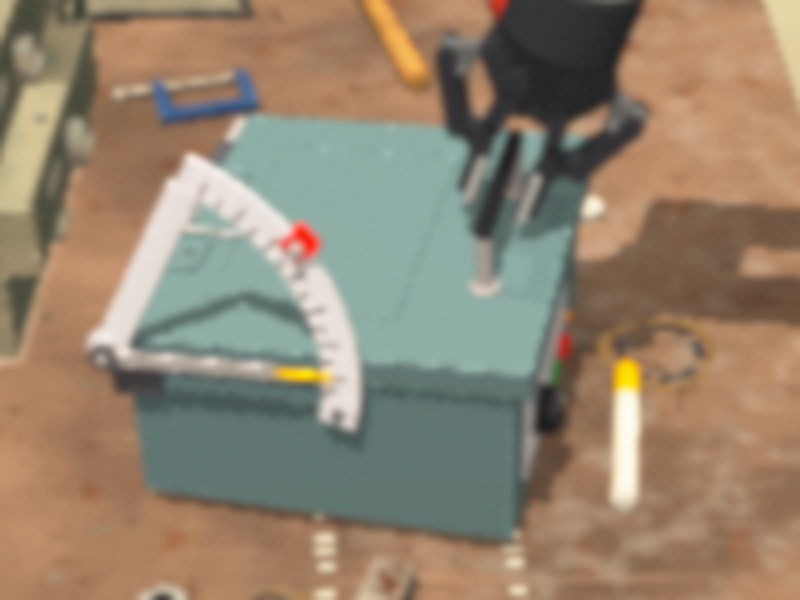

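View pics/wrist2.png

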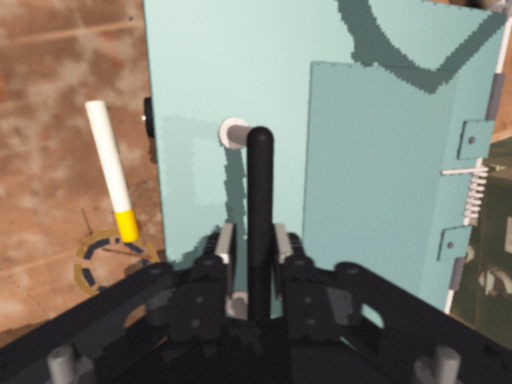

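Call:
{"method": "servo_tool", "body": {
  "series": "0 0 0 0 0 0 255;0 0 0 0 0 0 255;0 0 0 0 0 0 255;0 0 0 0 0 0 255;0 0 0 0 0 0 255",
  "grip_force": 60
}}

```text
time_s: 3.55
eef_pos: [502.9, -37.1, 241.4]
orientation: [1.569, 1.266, -0.217]
wrist_force: [1.2, 1.4, -0.2]
width: 0.115
```

```bash
python3 - <<'E'
from h import *
s=manip.sense(); R=Ro.from_euler('xyz',s["orientation"]).as_matrix()
print(s["width"]*85,s["wrist_force"],s["eef_pos"],s["eef_pos"]+54*R[:,0])
print(R.round(3))
b=bar(.05)
for a in (0,-.01): 
  d=bar(a)-b; print(a,d,R.T@d)
E
```

```text
9.764170449094953 [ 1.16718509  1.36898873 -0.17505974] [502.87830976 -37.06607925 241.43447397] [518.71087441 -40.5532656  189.92554826]
[[ 0.293  0.932 -0.214]
 [-0.065 -0.204 -0.977]
 [-0.954  0.3    0.   ]]
0 [ -2.46033811   0.51669106 -10.5393456 ] [ 9.29842795 -5.56210499  0.01626947]
-0.01 [ -2.8903505    0.60699716 -12.66156025] [11.1908332  -6.6183511   0.01898676]
```

Call:
{"method": "servo_tool", "body": {
  "series": "0 0 0 3 -2 0 255;0 0 0 5 -3 0 255;0 0 0 7.5 -4.5 0 255;0 0 0 9.5 -5.5 0 255;0 0 0 10.5 -6 0 255"
}}

```text
time_s: 3.97
eef_pos: [500.7, -36.5, 231.0]
orientation: [1.568, 1.264, -0.218]
wrist_force: [-13.7, 3.7, 20.7]
width: 0.122
```

```bash
python3 - <<'E'
from h import *
s=manip.sense(); R=Ro.from_euler('xyz',s["orientation"]).as_matrix()
print(s["wrist_force"],s["eef_pos"]+54*R[:,0])
E
```

```text
[-13.66312224   3.65884235  20.68206107] [516.55947792 -40.06401741 179.53136478]
```

Call:
{"method": "servo_tool", "body": {
  "series": "0 0 0 1.6 -1.5 0 255;0 0 0 1.6 -1.5 0 255;0 0 0 1.6 -1.5 0 255;0 0 0 1.6 -1.5 0 255;0 0 0 1.6 -1.5 0 255"
}}

```text
time_s: 4.38
eef_pos: [500.5, -36.5, 231.3]
orientation: [1.566, 1.261, -0.219]
wrist_force: [-10.3, 2.7, 16.5]
width: 0.115
```

```bash
python3 - <<'E'
from h import *
s=manip.sense(); R=Ro.from_euler('xyz',s["orientation"]).as_matrix()
print(s["wrist_force"],s["eef_pos"]+54*R[:,0])
im=manip.grab_frame("side");cv2.imwrite("pics/side3.png",im)
a=cv2.resize(im[100:250,150:350],(800,600),interpolation=cv2.INTER_CUBIC); cv2.imwrite("pics/side3c.png",a)
E
```

```text
[-10.34816178   2.7351783   16.53128902] [516.5681896  -40.08834209 179.81830783]
```

View pics/side3c.png

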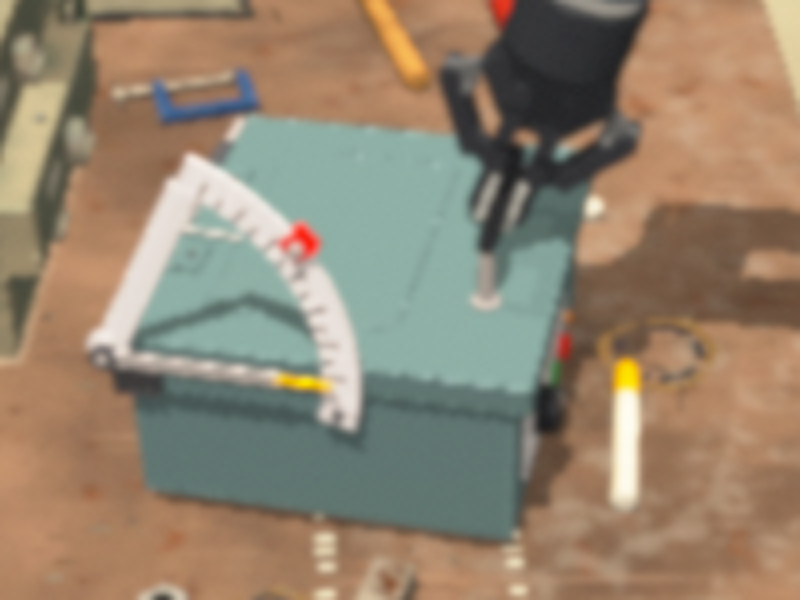

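Call:
{"method": "servo_tool", "body": {
  "series": "0 0 0 2.5 -2 0 255;0 0 0 2.5 -2 0 255;0 0 0 2.5 -2 0 255;0 0 0 2.5 -2 0 255;0 0 0 2.5 -2 0 255"
}}

```text
time_s: 4.85
eef_pos: [500.3, -36.4, 230.8]
orientation: [1.565, 1.258, -0.22]
wrist_force: [-11.2, 2.3, 19.4]
width: 0.12
```

Call:
{"method": "servo_tool", "body": {
  "series": "0 0 0 2.5 -2 0 255;0 0 0 2.5 -2 0 255;0 0 0 2.5 -2 0 255;0 0 0 2.5 -2 0 255;0 0 0 2.5 -2 0 255"
}}

```text
time_s: 5.27
eef_pos: [500.1, -36.4, 230.6]
orientation: [1.563, 1.254, -0.221]
wrist_force: [-13.3, 2.6, 23.0]
width: 0.118
```

Call:
{"method": "servo_tool", "body": {
  "series": "0 0 0 2.5 -2 0 255;0 0 0 2.5 -2 0 255;0 0 0 2.5 -2 0 255;0 0 0 2.5 -2 0 255;0 0 0 2.5 -2 0 255"
}}

```text
time_s: 5.68
eef_pos: [499.9, -36.3, 230.5]
orientation: [1.561, 1.251, -0.223]
wrist_force: [-13.3, 3.5, 22.7]
width: 0.115
```

```bash
python3 - <<'E'
from h import *
s=manip.sense(); R=Ro.from_euler('xyz',s["orientation"]).as_matrix()
print(s["wrist_force"],s["eef_pos"]+54*R[:,0],s["joints"])
print(R.round(3))
im=manip.grab_frame("side");cv2.imwrite("pics/side4.png",im)
# rise plan: path as function of a from 0, tool rotates with lid about hinge, relative to current
H=np.array([HX,HY,136.]); ax=np.array([-np.sin(YAW),np.cos(YAW),0])
p=s["eef_pos"]
for a in np.arange(0.1,.66,.1):
    Q=Ro.from_rotvec(ax*a); pn=H+Q.apply(p-H); 
    print(round(a,2),(R.T@ax*a).round(3),(R.T@(pn-p)).round(1))
E
```

```text
[-13.28788792   3.46867952  22.68091456] [516.49115241 -40.05649704 179.21532686] [-0.32623191 -0.06338881  2.05097525  0.04390673  0.83593001 -0.13802228]
[[ 0.307  0.928 -0.211]
 [-0.069 -0.2   -0.977]
 [-0.949  0.315  0.003]]
0.1 [-0.  -0.  -0.1] [-17.9  17.1   0. ]
0.2 [-0.001 -0.001 -0.2  ] [-34.1  35.9   0. ]
0.3 [-0.001 -0.001 -0.3  ] [-48.3  56.2  -0. ]
0.4 [-0.002 -0.002 -0.4  ] [-60.3  77.8  -0.1]
0.5 [-0.002 -0.002 -0.5  ] [-7.020e+01  1.005e+02 -1.000e-01]
0.6 [-0.003 -0.003 -0.6  ] [-77.7 124.1  -0.2]
```

Call:
{"method": "servo_tool", "body": {
  "series": "0 0 -0.05 -9 8 0 255;0 0 -0.1 -18 17 0 255;0 0 -0.15 -26 26 0 255;0 0 -0.2 -34 36 0 255;0 0 -0.25 -41.5 46 0 255"
}}

```text
time_s: 6.15
eef_pos: [529.5, -42.7, 283.7]
orientation: [1.518, 1.505, -0.266]
wrist_force: [3.1, -1.8, -8.0]
width: 0.118
```

```bash
cat > st.py <<'E'
from h import *
import sys
s=manip.sense(); R=Ro.from_euler('xyz',s["orientation"]).as_matrix()
g=s["eef_pos"]+54*R[:,0]; H=np.array([HX,HY,136.]); d=g-H
x=d[0]*np.cos(YAW)+d[1]*np.sin(YAW); print("bar ang",np.arctan2(d[2],-x)-np.arctan2(45,212),"r",np.hypot(x,d[2]),"F",s["wrist_force"],"w",s["width"],"t",s["time_s"],"j",s["joints"].round(2))
ax=np.array([-np.sin(YAW),np.cos(YAW),0]); p=s["eef_pos"]
for a in map(float,sys.argv[1:]):
    Q=Ro.from_rotvec(ax*a); pn=H+Q.apply(p-H)
    print(a,(R.T@ax*a).round(3),(R.T@(pn-p)).round(1))
E
python3 st.py .06 .12 .18 .24 .3
```

```text
bar ang 0.2386419963495149 r 216.6565618617638 F [ 3.09145071 -1.80729808 -8.01436951] w 0.11819116882855246 t 6.15 j [-0.31  0.07  1.78  0.    1.23 -0.09]
0.06 [-0.   -0.   -0.06] [-11.  10.  -0.]
0.12 [-0.    -0.001 -0.12 ] [-21.4  20.6  -0. ]
0.18 [-0.001 -0.001 -0.18 ] [-31.2  31.8  -0.1]
0.24 [-0.001 -0.001 -0.24 ] [-40.2  43.6  -0.1]
0.3 [-0.001 -0.002 -0.3  ] [-48.6  55.9  -0.1]
```

Call:
{"method": "servo_tool", "body": {
  "series": "0 0 -0.06 -11 10 0 255;0 0 -0.12 -21.5 20.5 0 255;0 0 -0.18 -31 32 0 255;0 0 -0.24 -40 43.5 0 255;0 0 -0.3 -48.5 56 0 255"
}}

```text
time_s: 6.57
eef_pos: [580.4, -53.8, 334.9]
orientation: [-1.554, 1.33, 2.945]
wrist_force: [-3.3, -0.3, -4.5]
width: 0.115
```

```bash
python3 st.py .03 .06 .09 .12; python3 - <<'E'
from h import *
im=manip.grab_frame("side");cv2.imwrite("pics/side5.png",im)
cv2.imwrite("pics/top5.png",manip.grab_frame("top"))
for c in ("side","top"):
  for q in ("pointer_tip","clip_mark","handle_mid"):
    print(c,q,[(np.round(d["position"],1).tolist(),round(d["conf"],2)) for d in manip.spot_point(c,q)[:2]])
a=cv2.resize(im[120:220,165:265],(800,800),interpolation=cv2.INTER_CUBIC)[:600]; cv2.imwrite("pics/side5c.png",a)
E
```

```text
bar ang 0.533203757908383 r 216.59421169257416 F [-3.3490902  -0.31298779 -4.50906214] w 0.1146186155291178 t 6.5667 j [-0.29  0.31  1.4  -0.02  1.67 -0.07]
0.03 [-0.   -0.   -0.03] [-5.6  4.8 -0. ]
0.06 [-0.   -0.   -0.06] [-11.1   9.8  -0. ]
0.09 [-0.    -0.001 -0.09 ] [-16.4  15.   -0.1]
0.12 [-0.    -0.001 -0.12 ] [-21.6  20.3  -0.1]
side pointer_tip [([637.5, 84.2, 208.3], 0.91)]
side clip_mark [([647.2, 80.7, 222.6], 0.62)]
side handle_mid [([565.0, -48.5, 279.8], 0.78)]
top pointer_tip [([643.9, 91.2, 208.5], 0.79)]
top clip_mark [([643.6, 86.8, 207.9], 0.7), ([650.2, 81.1, 221.2], 0.36)]
top handle_mid [([564.8, -46.1, 285.3], 0.89)]
```

View pics/side5c.png

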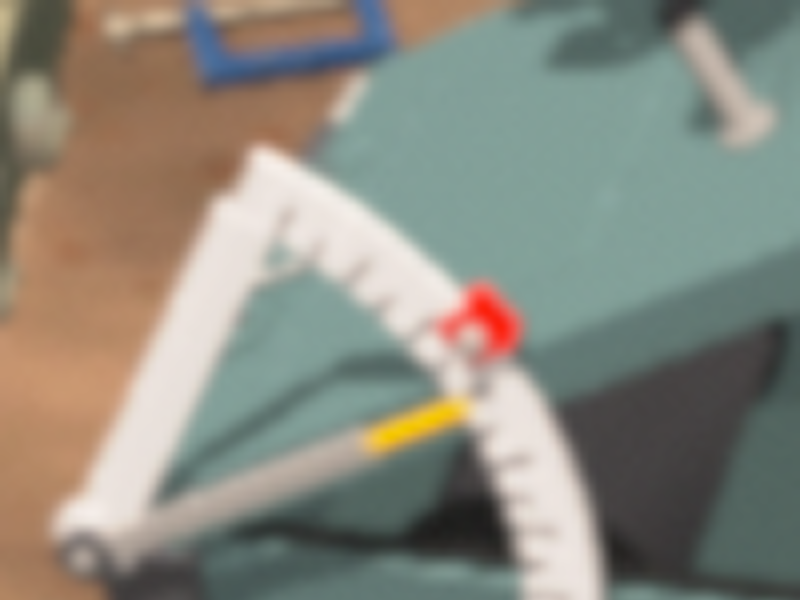

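```bash
cat > fit.py <<'E'
from h import *
import sys
from scipy.optimize import least_squares
m=manip.camera_model("side")
def yel(f):
    im=cv2.imread(f).astype(int)[120:220,165:250]; b,g,r=im[...,0],im[...,1],im[...,2]
    w=np.clip(np.minimum(r,g)-b-70,0,None); ys,xs=np.nonzero(w); ww=w[ys,xs].astype(float)
    return np.array([(xs*ww).sum(),(ys*ww).sum()])/ww.sum()+[165,120]
def red(f):
    im=cv2.imread(f).astype(int)[120:220,165:250]; b,g,r=im[...,0],im[...,1],im[...,2]
    w=np.clip(r-np.maximum(g,b)-50,0,None); ys,xs=np.nonzero(w); ww=w[ys,xs].astype(float)
    return np.array([(xs*ww).sum(),(ys*ww).sum()])/ww.sum()+[165,120]
obs=[("pics/side0.png",.05),("pics/side4.png",0.),("pics/side5.png",.533)]
Y=[yel(f) for f,_ in obs]; print(np.round(Y,2), red("pics/side0.png"),red("pics/side5.png"))
# unknown: pixel offset, pointer y=150 fixed ; yellow mid radius
def fn(p):
    return np.concatenate([proj("side",lidT(HX,HY,YAW,a)([[-p[2],150,0]]),m)[0]+p[:2]-y for (f,a),y in zip(obs,Y)])
s=least_squares(fn,[0,0,128]);print(s.x,s.fun.round(2))
k=10;x0,y0=190,135
for f,tag in (("pics/side0.png","z"),("pics/side5.png","y")):
    im=cv2.imread(f)[y0:y0+60,x0:x0+75]; im=cv2.resize(im,None,fx=k,fy=k,interpolation=cv2.INTER_CUBIC)
    for c,col in ((.62,(255,0,0)),(.65,(0,255,0)),(.68,(255,0,255))):
        q=proj("side",lidT(HX,HY,YAW,c)([[-110,150,0],[-140,150,0]]),m)+s.x[:2]
        q=((q-[x0,y0]+.5)*k).astype(int); cv2.line(im,tuple(q[0].tolist()),tuple(q[1].tolist()),col,1)
        sq=np.array([[-140,146,-8],[-156,146,-8],[-156,146,8],[-140,146,8]])
        q=proj("side",lidT(HX,HY,YAW,c)(sq),m)+s.x[:2]
        if c==.65: cv2.polylines(im,[((q-[x0,y0]+.5)*k).astype(int).reshape(-1,1,2)],True,col,1)
    cv2.imwrite(f"pics/fit_{tag}.png",im)
E
python3 fit.py
```

```text
[[224.97 193.24]
 [225.36 195.36]
 [216.56 172.61]] [225.31280527 159.52643873] [225.27129026 159.58624778]
[-1.32843572e+00  3.62723013e-02  1.23025834e+02] [ 0.13  0.   -0.05 -0.03 -0.08  0.02]
```

View pics/fit_z.png

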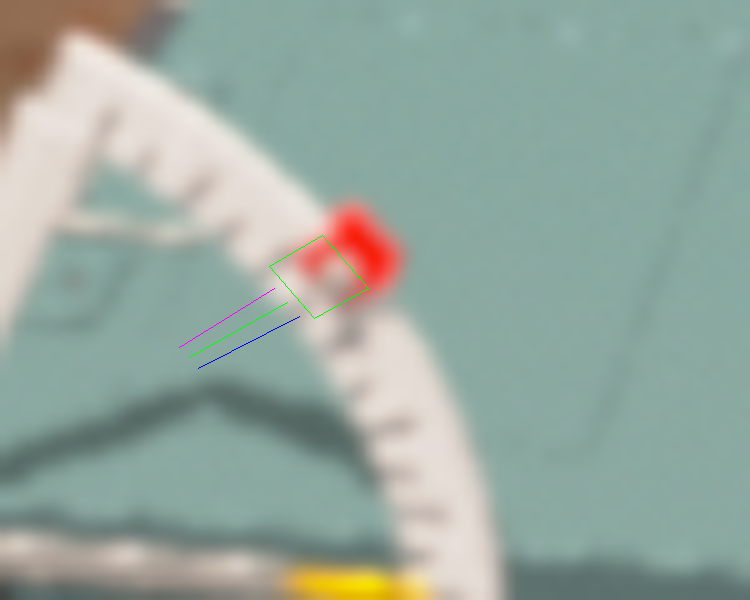

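View pics/fit_y.png

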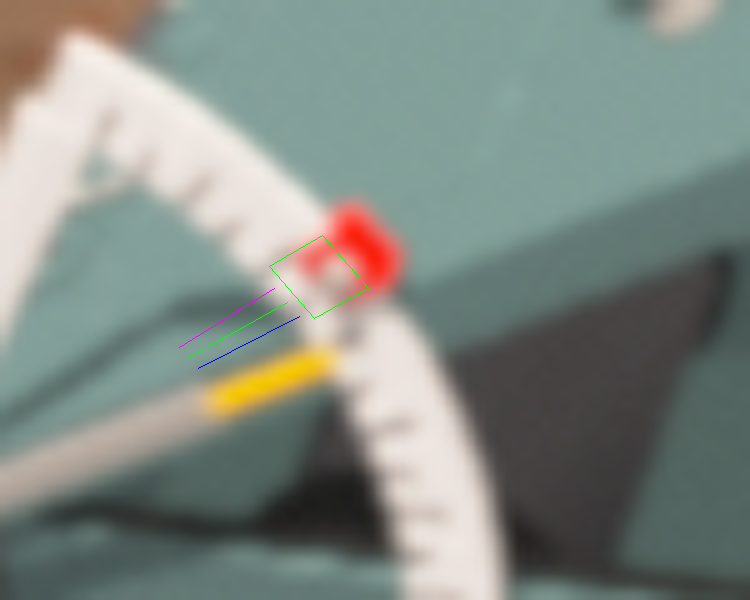

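```bash
cat > tri.py <<'E'
from h import *
import sys
from scipy.optimize import least_squares
tag=sys.argv[1]
def cen(c,kind):
    im=cv2.imread(f"pics/{c}{tag}.png").astype(int); b,g,r=im[...,0],im[...,1],im[...,2]
    w=np.clip(r-np.maximum(g,b)-50,0,None) if kind=="r" else np.clip(np.minimum(r,g)-b-60,0,None)
    m=np.zeros_like(w); x0,x1,y0,y1=(170,250,125,215) if c=="side" else (225,255,110,185)
    m[y0:y1,x0:x1]=1; w=w*m; ys,xs=np.nonzero(w); ww=w[ys,xs]
    return np.array([(xs*ww).sum()/ww.sum(),(ys*ww).sum()/ww.sum()]),len(xs)
for k in "ry":
    o={c:cen(c,k) for c in ("side","top")}
    f=lambda X:np.concatenate([(proj(c,X)[0]-o[c][0]) for c in o])
    s=least_squares(f,[640,85,225]); d=s.x-[HX,HY,136]
    x=d[0]*np.cos(YAW)+d[1]*np.sin(YAW);y=-d[0]*np.sin(YAW)+d[1]*np.cos(YAW)
    print(k,o,s.x.round(1),s.fun.round(2),"r,ang,y",np.hypot(x,d[2]).round(1),np.arctan2(d[2],-x).round(3),y.round(1))
    # position xz in machine frame
    print(x,d[2])
for c,(x0,y0,w,h) in {"side":(195,140,60,50),"top":(220,115,50,60)}.items():
    im=cv2.imread(f"pics/{c}{tag}.png")[y0:y0+h,x0:x0+w]
    cv2.imwrite(f"pics/z{c}{tag}.png",cv2.resize(im,None,fx=10,fy=10,interpolation=cv2.INTER_NEAREST))
E
python3 tri.py 5
python3 - <<'E'
from h import *
for q in ("red_clip","clip_mark","pointer_tip"):
    for d in manip.masks_of("side",q)[:1]:
        ys,xs=np.nonzero(d["pixels"]); print(q,d["conf"],len(xs),xs.mean(),ys.mean(),xs.min(),xs.max(),ys.min(),ys.max())
        np.save("m_%s.npy"%q,d["pixels"])
        if len(xs)<200:
            for r in d["pixels"][ys.min():ys.max()+1,xs.min():xs.max()+1]: print(''.join('#' if v else '.' for v in r))
E
```

```text
r {'side': (array([225.31659086, 159.58018588]), 81), 'top': (array([237.26055613, 160.12667353]), 50)} [631.9  81.9 231.4] [ 0.32  0.05  0.01 -0.35] r,ang,y 156.6 0.655 143.4
-124.20064576931829 95.41927421700393
y {'side': (array([216.580322  , 172.59713775]), 43), 'top': (array([236.21338912, 153.19456067]), 11)} [654.1  86.8 200.3] [-0.23 -0.04 -0.    0.26] r,ang,y 121.8 0.556 152.8
-103.48104035673177 64.2517332107229
red_clip 0.45 62 224.83870967741936 160.96774193548387 220 229 157 165
....####..
...######.
..#######.
.#########
##########
.#########
.########.
..######..
...###....
pointer_tip 0.67 11513 240.3873881698949 172.88925562407712 173 294 94 234
```

View pics/zside5.png

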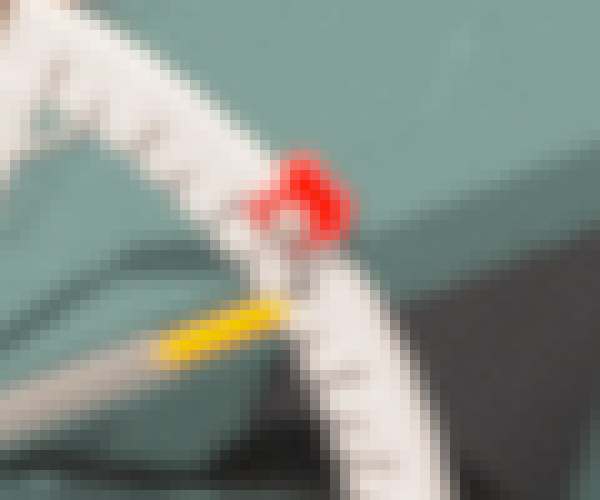

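View pics/ztop5.png

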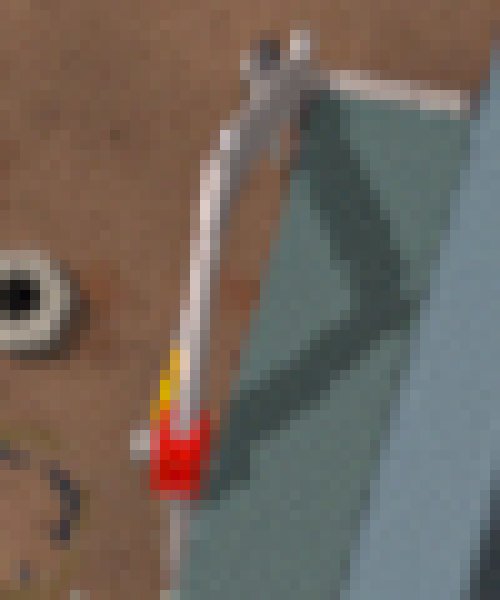

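Call:
{"method": "servo_tool", "body": {
  "series": "0 0 -0.03 -5.5 5 0 255;0 0 -0.06 -11 10 0 255;0 0 -0.09 -16.5 15 0 255;0 0 -0.11 -20 18.5 0 255;0 0 -0.11 -20 18.5 0 255"
}}

```text
time_s: 7.53
eef_pos: [601.5, -58.4, 348.5]
orientation: [-1.559, 1.218, 2.939]
wrist_force: [-7.6, 1.2, 0.6]
width: 0.117
```

```bash
python3 st.py; python3 - <<'E'
from h import *
for c in ("side","top","wrist"): cv2.imwrite(f"pics/{c}6.png",manip.grab_frame(c))
for c in ("side","top","wrist"):
  for q in ("pointer_tip","clip_mark","handle_mid"):
    for d in manip.spot_point(c,q)[:2]:
      P=np.array(d["position"]);e=P-[HX,HY,136]; x=e[0]*np.cos(YAW)+e[1]*np.sin(YAW); print(c,q,P.round(1),round(d["conf"],2),"ang",round(np.arctan2(e[2],-x),3),"r",round(np.hypot(x,e[2]),1))
E
python3 tri.py 6; python3 st.py
```

```text
bar ang 0.635013148451217 r 216.5181513237514 F [-7.59401583  1.20251227  0.64323175] w 0.11724190290607694 t 7.5333 j [-0.28  0.41  1.26 -0.03  1.82 -0.07]
side pointer_tip [644.6  80.  224.6] 0.77 ang 0.672 r 142.3
side clip_mark [648.   83.9 223.8] 0.58 ang 0.679 r 139.9
side handle_mid [580.9 -50.9 297.9] 0.93 ang 0.834 r 218.6
top pointer_tip [648.4  86.2 217.9] 0.92 ang 0.645 r 136.3
top clip_mark [647.3  84.7 221.6] 0.62 ang 0.662 r 139.2
wrist handle_mid [580.3 -54.4 294.5] 0.68 ang 0.824 r 216.0
r {'side': (array([225.41663537, 159.58768306]), 87), 'top': (array([237.18398097, 160.03859371]), 53)} [631.9  82.1 231.6] [ 0.23  0.04  0.   -0.26] r,ang,y 156.8 0.655 143.6
-124.2813664335664 95.55768379377022
y {'side': (array([213.27984274, 168.14546104]), 43), 'top': (array([235.92296296, 151.94074074]), 14)} [658.2  86.5 211.7] [ 0.91  0.16  0.01 -1.04] r,ang,y 125.0 0.651 153.3
-99.45851223475341 75.69505138306556
bar ang 0.6325721016852683 r 216.55827832846975 F [-6.04283296  2.00372862 -2.82399989] w 0.1181040015035851 t 8.1333 j [-0.28  0.41  1.26 -0.03  1.82 -0.07]
```

View pics/zside6.png

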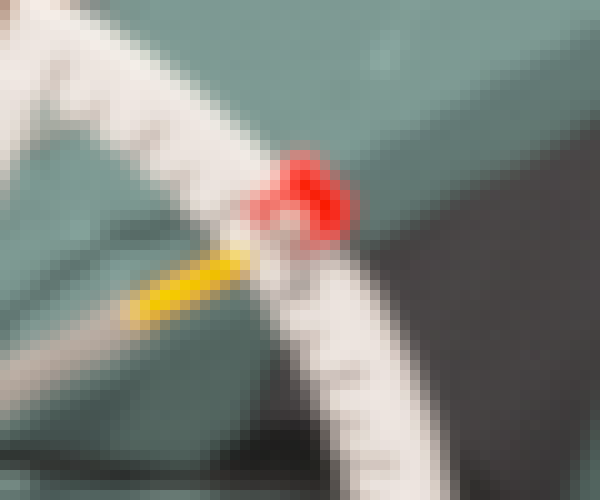

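View pics/ztop6.png

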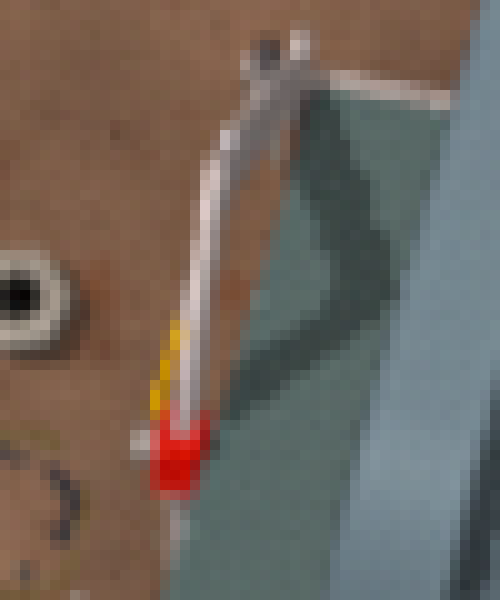

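View pics/wrist6.png

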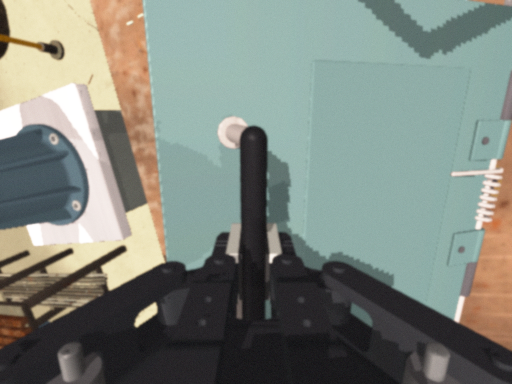

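```bash
python3 - <<'E'
from h import *
from scipy.optimize import least_squares
for ks,kt in (((223.3,161.5),(233.6,158.7)),((223.6,161.8),(233.4,158.9))):
    o={"side":ks,"top":kt}
    s=least_squares(lambda X:np.concatenate([proj(c,X)[0]-o[c] for c in o]),[640,85,225]); d=s.x-[HX,HY,136]
    x=d[0]*np.cos(YAW)+d[1]*np.sin(YAW);y=-d[0]*np.sin(YAW)+d[1]*np.cos(YAW)
    print(s.x.round(1),s.fun.round(2),np.hypot(x,d[2]).round(1),np.arctan2(d[2],-x).round(3),y.round(1))
# side: clip pixels non-interp around knob
im=cv2.imread("pics/side6.png"); 
for r in range(154,170): print(r,[tuple(int(t) for t in v[::-1]) for v in im[r,218:232]])
# needle fit from yellow+grey in side6: principal axis of yellow
w=im.astype(int); ys,xs=np.nonzero((np.minimum(w[...,2],w[...,1])-w[...,0]>60)&(np.arange(512)<250)[None]&(np.arange(384)<215)[:,None]&(np.arange(512)>180)[None]&(np.arange(384)>130)[:,None])
print(cv2.fitLine(np.c_[xs,ys].astype(np.float32),cv2.DIST_L2,0,.01,.01).ravel(), xs.max(),ys.min())
m=manip.camera_model("side")
for y in (143,150,155):
  for a in (.63,.65,.67): print(y,a,proj("side",lidT(HX,HY,YAW,a)([[-123,150,0],[-140,150,0],[-148,y,0]]),m).round(1).tolist())
E
```

```text
[635.7  90.7 232.3] [ 0.39  0.06  0.01 -0.44] 155.7 0.667 152.8
[635.1  91.2 231.9] [ 0.34  0.06  0.01 -0.38] 155.9 0.662 153.2
154 [(238, 232, 227), (231, 228, 222), (205, 208, 199), (166, 179, 172), (140, 160, 153), (138, 152, 146), (146, 150, 143), (149, 150, 143), (139, 150, 144), (130, 153, 146), (127, 154, 148), (126, 155, 148), (123, 153, 146), (121, 149, 143)]
155 [(240, 232, 227), (240, 234, 228), (231, 227, 221), (206, 206, 198), (178, 175, 168), (179, 150, 143), (201, 136, 129), (206, 132, 126), (180, 139, 132), (146, 147, 141), (129, 151, 145), (124, 151, 145), (119, 146, 141), (113, 139, 134)]
156 [(237, 229, 224), (240, 232, 227), (239, 233, 227), (233, 223, 217), (226, 192, 183), (232, 144, 136), (244, 105, 97), (244, 96, 89), (225, 112, 104), (176, 131, 124), (137, 138, 132), (117, 137, 133), (109, 134, 129), (103, 127, 123)]
157 [(236, 227, 222), (237, 229, 223), (240, 229, 223), (242, 224, 218), (246, 193, 185), (250, 133, 125), (252, 75, 64), (252, 58, 44), (243, 79, 70), (212, 101, 96), (162, 116, 111), (124, 121, 117), (106, 123, 119), (100, 122, 118)]
158 [(233,
[... 2710 characters left out ...]
93, 182, 175), (214, 201, 194), (229, 221, 214), (235, 227, 221), (235, 227, 221), (230, 221, 215), (214, 202, 194)]
[  0.8837137   -0.46802786 213.39536    168.09302   ] 219 165
143 0.63 [[214.7, 168.6], [220.3, 165.6], [223.9, 162.4]]
143 0.65 [[214.0, 167.9], [219.6, 164.7], [223.0, 161.4]]
143 0.67 [[213.3, 167.1], [218.7, 163.8], [222.2, 160.5]]
150 0.63 [[214.7, 168.6], [220.3, 165.6], [223.0, 164.2]]
150 0.65 [[214.0, 167.9], [219.6, 164.7], [222.2, 163.2]]
150 0.67 [[213.3, 167.1], [218.7, 163.8], [221.3, 162.2]]
155 0.63 [[214.7, 168.6], [220.3, 165.6], [222.5, 165.4]]
155 0.65 [[214.0, 167.9], [219.6, 164.7], [221.6, 164.5]]
155 0.67 [[213.3, 167.1], [218.7, 163.8], [220.7, 163.5]]
```

Call:
{"method": "servo_tool", "body": {
  "series": "0 0 -0.006 -1 1 0 255;0 0 -0.012 -2.3 2 0 255;0 0 -0.012 -2.3 2 0 255;0 0 -0.012 -2.3 2 0 255;0 0 -0.012 -2.3 2 0 255"
}}

```text
time_s: 8.55
eef_pos: [602.6, -58.6, 348.6]
orientation: [-1.559, 1.204, 2.939]
wrist_force: [-6.5, 0.6, -0.9]
width: 0.118
```

```bash
python3 st.py; cat > look.py <<'E'
from h import *
import sys
t=sys.argv[1]; D={}
for i in range(3):
  for c in ("side","top"): 
    cv2.imwrite(f"pics/{c}{t}.png",manip.grab_frame(c))
    for q in ("pointer_tip","clip_mark"):
      r=manip.spot_point(c,q)[:1]
      for d in r:
        P=np.array(d["position"]);e=P-[HX,HY,136]; x=e[0]*np.cos(YAW)+e[1]*np.sin(YAW); D.setdefault((c,q),[]).append((round(np.arctan2(e[2],-x),3),round(np.hypot(x,e[2])),round(d["conf"],2)))
for k in D: print(k,D[k])
E
python3 look.py 7; python3 st.py; python3 tri.py 7
```

```text
bar ang 0.6376794810831702 r 216.5476052201367 F [-6.53440217  0.55068894 -0.85463983] w 0.11763360658391697 t 8.55 j [-0.28  0.42  1.25 -0.03  1.84 -0.07]
('side', 'pointer_tip') [(np.float64(0.667), 140, 0.86), (np.float64(0.655), 140, 0.93), (np.float64(0.668), 141, 0.67)]
('side', 'clip_mark') [(np.float64(0.646), 138, 0.37), (np.float64(0.653), 142, 0.58), (np.float64(0.663), 139, 0.61)]
('top', 'pointer_tip') [(np.float64(0.632), 133, 0.86), (np.float64(0.638), 137, 0.58), (np.float64(0.67), 136, 0.61)]
('top', 'clip_mark') [(np.float64(0.68), 138, 0.42), (np.float64(0.683), 138, 0.59), (np.float64(0.644), 135, 0.48)]
bar ang 0.6376589222509047 r 216.55933565574853 F [-6.18046725  1.87000331 -0.92672616] w 0.11373690945104886 t 9.45 j [-0.28  0.42  1.25 -0.03  1.84 -0.07]
r {'side': (array([225.32309421, 159.60685522]), 96), 'top': (array([237.19790266, 160.08362463]), 49)} [632.   82.1 231.5] [ 0.29  0.05  0.01 -0.33] r,ang,y 156.6 0.655 143.6
-124.2003040544835 95.4610563073862
y {'side': (array([213.08511422, 168.13411938]), 44), 'top': (array([235.90220049, 151.9400978 ]), 17)} [658.4  86.5 211.7] [ 1.    0.18  0.01 -1.13] r,ang,y 124.8 0.652 153.4
-99.23319587756347 75.72007675575873
```

View pics/zside7.png

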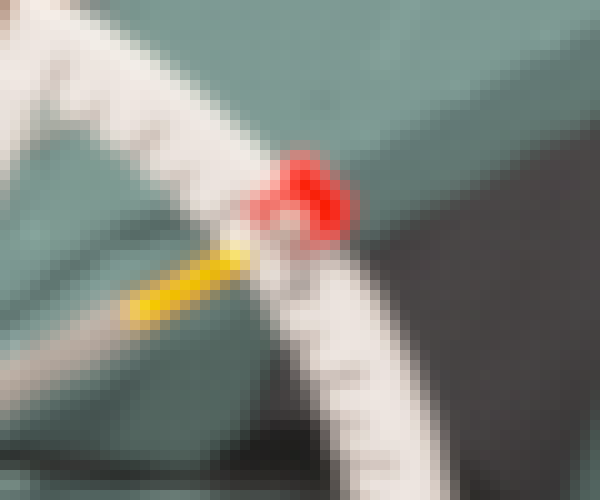

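```bash
python3 - <<'E'
from h import *
D={}
for i in range(20):
  for c in ("side","top"): 
    manip.grab_frame(c)
    for q in ("pointer_tip","clip_mark"):
      for d in manip.spot_point(c,q)[:1]:
        e=np.array(d["position"])-[HX,HY,136]; x=e[0]*np.cos(YAW)+e[1]*np.sin(YAW); y=-e[0]*np.sin(YAW)+e[1]*np.cos(YAW); D.setdefault((c,q),[]).append((np.arctan2(e[2],-x),np.hypot(x,e[2]),y,d["conf"]))
for k in D:
    v=np.array(D[k]); print(k,len(v),"med",np.median(v,0).round(3),"mean",v.mean(0).round(3),"std",v.std(0).round(3))
    print(np.sort(v[:,0]).round(2))
E
python3 st.py
```

```text
('side', 'pointer_tip') 20 med [  0.666 140.512 147.749   0.81 ] mean [  0.664 140.818 147.978   0.805] std [0.01  1.074 1.536 0.115]
[0.64 0.65 0.65 0.65 0.66 0.66 0.66 0.66 0.66 0.67 0.67 0.67 0.67 0.67
 0.67 0.67 0.67 0.67 0.68 0.68]
('side', 'clip_mark') 18 med [  0.665 139.641 147.104   0.565] mean [  0.489 132.532 139.357   0.541] std [ 0.723 31.61  32.902  0.067]
[-2.49  0.65  0.65  0.65  0.65  0.65  0.66  0.66  0.67  0.67  0.67  0.67
  0.67  0.67  0.67  0.68  0.68  0.68]
('top', 'pointer_tip') 20 med [  0.653 135.404 152.187   0.81 ] mean [  0.655 135.115 152.031   0.804] std [0.012 1.586 1.373 0.135]
[0.63 0.64 0.64 0.64 0.65 0.65 0.65 0.65 0.65 0.65 0.65 0.66 0.66 0.66
 0.66 0.66 0.66 0.67 0.67 0.69]
('top', 'clip_mark') 20 med [  0.672 135.958 148.761   0.485] mean [  0.599 138.943 127.556   0.501] std [3.2400e-01 1.2383e+01 9.1768e+01 8.9000e-02]
[-0.81  0.66  0.67  0.67  0.67  0.67  0.67  0.67  0.67  0.67  0.67  0.67
  0.67  0.67  0.68  0.68  0.68  0.68  0.68  0.68]
bar ang 0.6376598785647896 r 216.54259534682453 F [-6.26525318  0.9728682  -0.31722752] w 0.11502835233794535 t 15.45 j [-0.28  0.42  1.25 -0.03  1.84 -0.07]
```

Call:
{"method": "servo_tool", "body": {
  "series": "0 0 -0.008 -1.5 1.4 0 255;0 0 -0.014 -2.9 2.5 0 255;0 0 -0.014 -2.9 2.5 0 255;0 0 -0.014 -2.9 2.5 0 255;0 0 -0.014 -2.9 2.5 0 255"
}}

```text
time_s: 15.87
eef_pos: [604.9, -59.1, 349.6]
orientation: [-1.559, 1.187, 2.939]
wrist_force: [-6.0, 1.6, -0.3]
width: 0.116
```

```bash
python3 st.py; python3 - <<'E'
from h import *
D={}
for i in range(12):
  for c in ("side","top"): 
    im=manip.grab_frame(c)
    cv2.imwrite(f"pics/{c}8.png",im)
    for q in ("pointer_tip","clip_mark"):
      for d in manip.spot_point(c,q)[:1]:
        e=np.array(d["position"])-[HX,HY,136]; x=e[0]*np.cos(YAW)+e[1]*np.sin(YAW); D.setdefault((c,q),[]).append(np.arctan2(e[2],-x))
for k in D: 
    v=np.array(D[k]); v=v[abs(v-.66)<.06]; print(k,len(v),np.median(v).round(3),v.mean().round(3))
E
python3 st.py; python3 tri.py 8
```

```text
bar ang 0.6467468720034976 r 216.54112958666846 F [-6.02751783  1.57558374 -0.25138087] w 0.1159503126572144 t 15.8667 j [-0.28  0.44  1.23 -0.03  1.86 -0.07]
('side', 'pointer_tip') 12 0.675 0.674
('side', 'clip_mark') 11 0.658 0.659
('top', 'pointer_tip') 12 0.664 0.663
('top', 'clip_mark') 11 0.664 0.668
bar ang 0.6467598490627225 r 216.53709362696526 F [-6.10228702  0.94720959  0.09783287] w 0.11917612636390319 t 19.4667 j [-0.28  0.44  1.23 -0.03  1.86 -0.07]
r {'side': (array([225.38508969, 159.59099402]), 91), 'top': (array([237.14644809, 160.00765027]), 49)} [632.   82.2 231.6] [ 0.23  0.04  0.   -0.26] r,ang,y 156.8 0.656 143.7
-124.23548228021966 95.60858850176095
y {'side': (array([213.08634393, 167.56900289]), 45), 'top': (array([235.93794507, 151.5249237 ]), 16)} [658.7  86.3 213.2] [ 0.84  0.15  0.   -0.95] r,ang,y 125.5 0.663 153.3
-98.92929929990169 77.18211374328757
```

View pics/zside8.png

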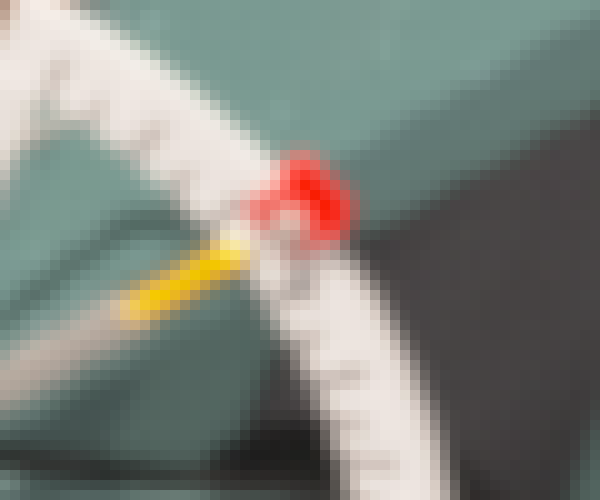

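View pics/side8.png

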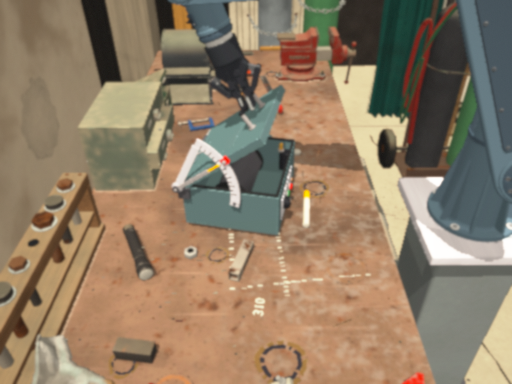

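```bash
python3 st.py; python3 -c "
from cell import manip
print(manip.job_done())"
```

```text
bar ang 0.6467598490627225 r 216.53709362696526 F [-6.10228702  0.94720959  0.09783287] w 0.11917612636390319 t 19.4667 j [-0.28  0.44  1.23 -0.03  1.86 -0.07]
the job is handed in; nothing more can be done
None
```

I gripped the bow handle and pressed the lid home, pushing down with about 16–23 N for about 1.7 s. I then raised it along its arc and handed the job in at 19.5 s, still gripping it at about 0.647 rad.

**Pointer at the clip:** My last estimates put the middle of the clip at 0.641–0.648 rad. The two cameras disagreed a little: the side camera put the pointer about 0.015 rad above the middle, and the top camera about 0.003 rad below it. I took the average, so the setting could be off by about 0.01 rad.

**Steadiness:** The angle did not move during the last 3.6 s of checks. The wrist force stayed at about 6 N and the grip width did not change.

**Clip and surroundings:** The clip shows in the same place in the pictures from start to finish. In the last side picture, the tube offcut, nut and marker lie where they were. The wrench is not clear in that picture, but the arm never went near it.

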